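Refit three flanged bushes on a lugged drive spindle, largest first

TASK

Refit the three flanged bushes from the sloping rack on the upright spindle of the drive unit, flange down: the large one at the bottom, then the middle one, then the small one. The angle at which the four driving lugs stand is not known, so feel for them: turn the large bush on the spindle until its notches drop over the lugs and its flange sits right down on the disc before you fit the next, then see that each further bush is fully home on the one below. Let go of everything and leave the other things on the bench where they are.

Things in the scene. Friction and masses are not known exactly. Their poses are not given: they have to be found in the camera images.
- large_bush_mid (a point): dark steel bush, 88 mm across, 24 mm high; point on its axis half-way up, z axis from flange to hub. Flange 88 mm across and 10 mm thick, on it a round hub 56 mm across and 14 mm high (grip here); bore 42 mm right through. Four notches, 90 degrees apart (at its own +x, +y, -x, -y), each 31 degrees wide and 6 mm deep, are cut in the underside of the flange. 0.4 kg
- middle_bush_mid (a point): bright steel bush, 76 mm across, 18 mm high; point on its axis half-way up, z axis from flange to hub. Flange 76 mm across and 5 mm thick, on it a round hub 48 mm across and 13 mm high; bore 34 mm, no notches. 0.25 kg
- small_bush_mid (a point): brass bush, 64 mm across, 18 mm high; point on its axis half-way up, z axis from flange to hub. Flange 64 mm across and 5 mm thick, on it a round hub 40 mm across and 13 mm high; bore 26 mm, no notches. 0.18 kg
- seat (a point): where the spindle axis meets the top of the steel disc (92 mm across, 44 mm above the bench) of the grey drive unit; z up. On the disc stand four dark lugs, 90 degrees apart, 6 mm high, 20 degrees wide, 27 to 43.5 mm from the axis. They do not turn (worm gear) and stand at an angle this point does NOT tell. On top of the lugs the large bush is about 6 mm too high; its notches have 5 degrees of play either way
- spindle_tip (a point): tip of the aluminium spindle on its axis, 65 mm above the disc, z up. The spindle has three chamfered steps: 40 mm thick up to 22 mm above the disc, 32 mm thick up to 40 mm, 24 mm thick up to the tip. This point's x axis points to the black motor on the foot, which reaches 130 mm from the axis; the foot reaches 60 mm to the other sides; both stay below the disc's top
- rack: fixed plywood rack, 340 mm wide along its y; origin on the bench under its middle. Its board leans 26 degrees (0.45 rad) towards its -x side, the robot's. Three steel pegs, 22 mm thick, 15 mm long, 108 mm apart along y, stand square to the board; one bush hangs on each, hub outwards, axis along the peg, and comes off along the peg. Which bush is on which peg varies
- open_scale_a: opened kitchen scale, 240 by 205 mm, fixed on the bench between the rack and the drive unit; on its far half a round pan with a steel weight reaches 135 mm above the bench, and behind it a white lid leans up to 280 mm at x beyond 0.67: carry the bushes clear of them
- driver: screwdriver with amber handle, 182 mm long, lying on the bench; a bystander, not to be moved
- weight: brass calibration weight, 27 mm across and 34 mm high, standing on the bench; a bystander, not to be moved
- tin: flat yellow tin, 54 mm across and 20 mm high, on the bench; a bystander, not to be moved
Not all that is in view belongs to the job. What is shaped like the part that bears middle_bush_mid but turquoise is not meant.

How it is judged (in metres and radians):
On the way, in this order (a step that is already met when the one before it is completed fails the run):
1. the large bush is threaded on the spindle and fully home (horizontal distance between large_bush_mid and seat below 0.004 m and z of large_bush_mid in the frame of seat between 0.008 and 0.015 m and angle between large_bush_mid's own z axis and vertical below 0.07 rad), for 0.2 s.
2. the middle bush is threaded on the spindle and fully home (horizontal distance between middle_bush_mid and seat below 0.004 m and z of middle_bush_mid in the frame of seat between 0.029 and 0.036 m and angle between middle_bush_mid's own z axis and vertical below 0.07 rad), for 0.2 s.
3. the small bush is threaded on the spindle and fully home (horizontal distance between small_bush_mid and seat below 0.004 m and z of small_bush_mid in the frame of seat between 0.047 and 0.054 m and angle between small_bush_mid's own z axis and vertical below 0.07 rad), for 0.2 s.
At the end, for the whole second after the job is handed in: The large bush is down on the disc over the lugs, the middle one on it, the small one on top, all flange down, within 4 degrees of upright and 4 mm of the spindle axis, each within 3 mm of its full depth (mid points 12, 33 and 51 mm above the disc), released and at rest (all of step 1 and all of step 2 and all of step 3 and linear speed of each of large_bush, middle_bush, small_bush below 0.02 m/s); the robot touches nothing.
It fails at once if the driver is moved by more than 25 mm (distance of driver from where it was at the start of the episode above 0.025 m).
It fails at once if the weight is moved by more than 25 mm (distance of weight from where it was at the start of the episode above 0.025 m).
It fails at once if the tin is moved by more than 25 mm (distance of tin from where it was at the start of the episode above 0.025 m).
It also fails if it takes over 72 s, if anything falls off the work surface, if the arm or the gripper's body presses on something with over 40 N, if the wrist force passes 120 N, or if a joint passes its speed limit or range.

ROBOT

A 6-joint arm with a two-finger parallel gripper is mounted at the origin on a cart in front of the work surface, level with it; the furniture and walls round the work are solid. World frame = base frame: x ahead of the robot, y to its left, z up, the work surface at z = 0. Lengths are in mm, angles in rad, forces in N, time in s.
With the tool pointing down it reaches from about 375 to 925 mm from the base axis. Payload 5.7 kg.
Tool frame: the origin (TCP) lies at the very end of the fingers, on their centre line; the grasp point (between the pads) lies 19 mm behind it; z points along the fingers, y is the line along which they close (so a half turn about z gives the same grasp; the last joint's range is limited). The gripper opens to 88 mm and grips with 3 to 60 N. Pads are 20 mm wide; open, the fingers measure 115 mm over their backs; the gripper's body (75 mm by 178 mm) begins 61 mm behind the grasp point.
Start: joints at [1.178, 0.359, 1.51, -0, 1.272, -0.115], TCP at [164.537, 576.966, 222.623] pointing down, gripper open.
Joint ranges: [-2.97, 2.97], [-1.01, 2.36], [0.21, 2.38], [-0.96, 4.11], [0.2, 2.71], [-2.98, 2.98]. Speed limits (rad/s): [2.39, 2.39, 3.14, 3.14, 3.14, 3.14].

INTERFACE

Orientations are given as [roll, pitch, yaw] about the fixed x, y, z axes, in that order (R = Rz(yaw) Ry(pitch) Rx(roll)).
In Python, from plant import manip gives the robot as it stands. The module is installed in compiled form; this text tells all that it offers.
- The arm moves only by the tool servo_tool, never from a script. Its arguments are lists of equal length, an entry for each row: "travel": the shift along the tool's x, y, z as a fraction of full scale, a list of three; "rot": the turn, a rotation vector about the tool's x, y, z as a fraction of full scale, a list of three; "jaw": the closure, from 0 (fully open) to 1 (shut). In form: {"travel": [[dx, dy, dz], ...], "rot": [[rx, ry, rz], ...], "jaw": [jaw, ...]}. A call has 1 to 12 rows; each row shifts and turns the commanded pose from where the row before left it, along the tool's axes as they then stand; what a row does not reach is not made up. Full scale, the value 1, is 0.4 m for a shift and pi/4 rad for a turn. A row lasts 1/12 s, in which the tool goes at most 41.7 mm and 7.16 degrees, less where a joint would pass 70% of its speed; a pose out of reach is approached as far as the arm can. A call with a number of a shift or a turn outside -1 to 1 is refused whole. A call with a gripper value outside its range is refused whole. The fingers move at their own pace and stop on an object; "force" is the grip in N (left out, the last holds). Time passes only in rows, so rows that do not move let the fingers close. It gives the time, the measured TCP pose, the force, the opening and the grip force at its end, in the units of the state.
- manip.read_state(): the state, without advancing time (a new reading comes with each control period).
- manip.read_camera(name): name is "side" or "top"; returns (picture, depth): 480x640x3 uint8, red, green, blue; 480x640 float32, mm along the optical axis (not along the pixel's ray), 0 where there is no reading.
- manip.get_calibration(name): a dict with "fx", "fy", "cx", "cy" (pixels), "R" (3x3) and "t" (3): a world point X has camera coordinates R X + t. Camera axes: x right, y down, z forward; pixel columns grow to the right and rows downward; lengths in mm; the calibration is good to about 2 mm. A picture is of the moment at which its call begins. get_calibration takes no time and is no camera call.
- manip.hand_in(): hands the job in; it is judged then, once.
The state is a dict: "time": time; "joints": joint angles; "qd": joint speeds; "joint_torque": joint torques, N m; "tool_pos": TCP position; "tool_rot": TCP orientation; "ft_force": force on the tool from outside, world axes, zero at the start; "ft_torque": the same for the moment, N m; "gripper_width": opening from 0.0 (shut) to 1.0 (fully open); "grasp_force": force on a finger pad.
Only numpy, scipy, OpenCV 4.12 (cv2) and the standard library are available. Lean on these libraries where they do the work, as an engineer would, in place of code of your own. Each camera call takes 0.05 s, during which the arm holds its last target. There are 200 camera calls.

## Working session

There is one attempt and no reset: what is moved stays moved. The work goes in short steps, Python scripts to look and compute and a tool call to move; the robot and the scene stay as the last step left them, time stands still between calls to the robot, and variables do not carry over. Pictures are saved under pics/ and viewed, at most 10 in all, crops included, and the job is handed in when it is done.

Besides the shell and the picture viewer there is one more tool, called after "Call:" as name(argument=value, ...) on one line, values as JSON. servo_tool: Moves the arm, as the interface text tells. Its arguments: {"type":"object","properties":{"travel":{"type":"array","items":{"type":"array","items":{"type":"number","minimum":-1,"maximum":1}}},"rot":{"type":"array","items":{"type":"array","items":{"type":"number","minimum":-1,"maximum":1}}},"jaw":{"type":"array","items":{"type":"number"}},"force":{"type":"number"}},"required":["travel","rot","jaw"]}

```bash
mkdir -p pics
cat > h.py <<'E'
import numpy as np, cv2
from plant import manip
def snap(n):
    p,d=manip.read_camera(n); c=manip.get_calibration(n); return p,d,c
def cloud(d,c):
    v,u=np.mgrid[:480,:640]; P=np.stack([(u-c['cx'])*d/c['fx'],(v-c['cy'])*d/c['fy'],d],-1)
    return (P-np.array(c['t']))@np.array(c['R'])
def save(p,n): cv2.imwrite('pics/'+n,cv2.cvtColor(p,cv2.COLOR_RGB2BGR))
E
python3 - <<'E'
from h import *
for n in('side','top'):
    p,d,c=snap(n); save(p,n+'0.png'); np.savez(n+'0.npz',p=p,d=d); print(n,c['fx'],-np.array(c['R']).T@c['t'],np.round(c['R'],2))
print(manip.read_state())
E
```

```text
side 572.770974009977 [  303.758003   -1421.29191217  1061.5663802 ] [[ 0.99 -0.15  0.02]
 [-0.07 -0.58 -0.81]
 [ 0.13  0.8  -0.58]]
top 509.91117162848855 [ 420.9356969   -93.29464492 1285.84658917] [[-0.03 -1.    0.  ]
 [-1.    0.03 -0.09]
 [ 0.09 -0.01 -1.  ]]
{'time': 0.1, 'joints': array([ 1.17790296e+00,  3.59388388e-01,  1.51133007e+00,  1.70267292e-06,
        1.27247892e+00, -1.15129535e-01]), 'qd': array([ 0.00013744, -0.00128409, -0.00208155, -0.00043934,  0.00016849,
       -0.00040425]), 'joint_torque': array([ 1.03307033e-03, -5.16356885e+01, -2.71404719e+01,  6.80090650e-02,
        2.74834048e-02, -3.28581109e-05]), 'tool_pos': array([164.30884088, 576.42034456, 221.91795717]), 'tool_rot': array([-3.13999874e+00, -1.85958691e-04,  2.86382817e+00]), 'ft_force': array([ 1.02667048,  0.32695087, -0.50875402]), 'ft_torque': array([ 0.02581456, -0.03234808,  0.00821929]), 'grasp_force': 0.0, 'gripper_width': 1.0009549822614907}
```

View pics/side0.png

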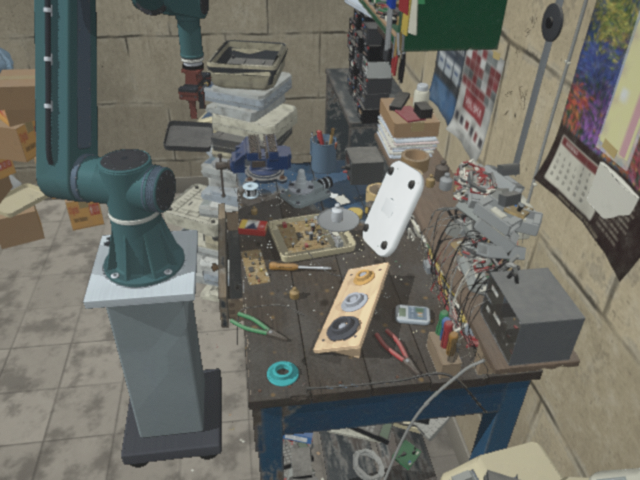

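View pics/top0.png

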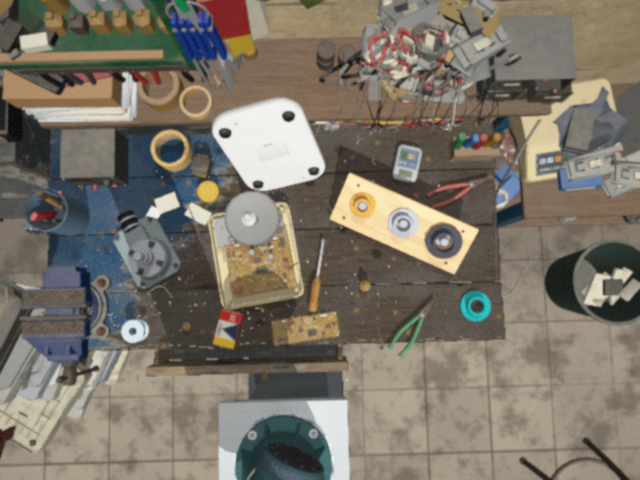

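The three bushes hang on the rack in the top view: brass at (362,204), bright at (403,222), dark at (444,239). The drive unit is at about (150,258). The turquoise look-alike at (476,306) is not on the rack, so it is excluded. Next come the 3D measurements.

Run:
```python
from h import *
np.set_printoptions(precision=1,suppress=True)
for n in('side','top'):
    z=np.load(n+'0.npz');p,d=z['p'],z['d'];c=manip.get_calibration(n)
    W=cloud(d,c); 
    X=np.array(c['R'])@[164.5,577,222.6]+c['t']; print(n,'tcp px',X[0]/X[2]*c['fx']+c['cx'],X[1]/X[2]*c['fy']+c['cy'])
    if n=='top':
        m=(d>0)
        for u,v in [(362,204),(403,222),(444,239),(150,258),(207,191),(366,287),(315,295),(250,218),(476,306),(285,450)]:
            print((u,v),W[v,u],d[v,u],p[v,u])
        # board plane
        for u,v in [(335,212),(455,262),(350,180),(468,235),(380,225),(420,245),(385,203),(425,222)]: print((u,v),W[v,u])
        # map of height near drive
        crop=W[205:300,100:195,2]
        print(np.round(crop[::5,::5]).astype(int))
        save(cv2.resize(np.hstack([p[215:295,110:190],p[215:295,370:470]]),None,fx=4,fy=4,interpolation=cv2.INTER_CUBIC),'crop_a.png')
```

```text
side tcp px 198.40166283679343 112.25331122978605
top tcp px -10.714609818733095 424.4386376291239
(362, 204) [ 622.9 -207.5   58.9] 1240.8861 [210 210 218]
(403, 222) [ 576.2 -305.4   59.3] 1236.7885 [215 216 221]
(444, 239) [ 532.2 -402.8   59.7] 1232.9749 [194 194 202]
(150, 258) [504.1 304.7  66.1] 1219.9103 [121 127 127]
(207, 191) [672.8 177.9  17.6] 1284.2488 [222 190  86]
(366, 287) [ 421.6 -212.7   34.7] 1246.7639 [180 149  94]
(315, 295) [405.3 -87.5  28. ] 1251.2435 [190 143  89]
(250, 218) [586.6  57.2 121.5] 1173.6573 [219 218 218]
(476, 306) [ 367.  -490.1   -0.2] 1278.211 [67 61 54]
(285, 450) [109.6 -22.6 260.3] 992.7782 [31 28 30]
(335, 212) [ 610.7 -142.8   20.8]
(455, 262) [ 477.3 -434.6   30.4]
(350, 180) [ 681.6 -179.7   65.3]
(468, 235) [ 540.  -460.    64.6]
(380, 225) [ 573.8 -253.    30.8]
(420, 245) [ 521.6 -350.2   30. ]
(385, 203) [ 624.2 -263.8   57.3]
(425, 222) [ 575.  -359.1   58.1]
[[   1   -2    3    0   -4   -1   -5   -5   -5   -3   -2    1   -3   -3
    -1   -2    0   -4   -6]
 [   0   -5    3    1   -3   -2    1   -1    0    0    2    1    1    1

[... 1028 characters left out ...]
 [   1    0    0    0   -1   -4   45   43   43   62   43   42   47   34
    12   15    6    0    0]
 [  -2    3   -4    6   -6   -5    8   40   51   42   43   39   42   21
    17   14   -3   -1   -5]
 [   3   -2   -5   -4    1    0   -1    8   38   43   43   30   25   11
     6   -5   -1   -5   -2]
 [  22   13    6   -3   -5   -3   -4   15   12    9   10   11   11   -9
    -2   -2   -6    0    7]
 [  21   16    8   -5   -2    2   -2   -4   23   16   19    0    0    2
     1   -4   -1   -2    1]
 [  12    6   -4   -7   -3    0    0   -5  -15  -44   -3  -48  -62 -108
  -120  -23  -12   -2    1]
 [  16    8    1    2   -4   -1    0    3   -3    0    0   -3   -1    0
    -4    0    1    6    1]]
```

View pics/crop_a.png

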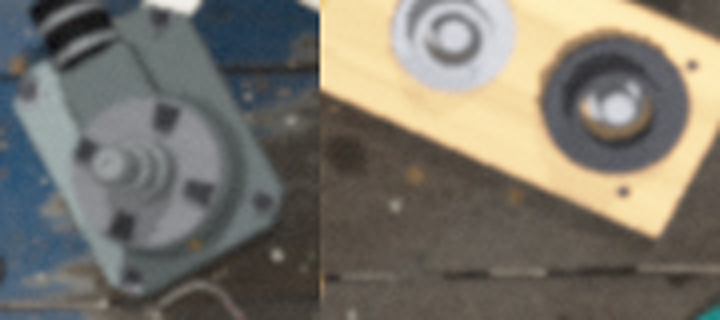

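Four dark lugs are visible in the crop at about (167,118), (198,192), (122,224) and (87,150). In the full top picture those are about (151.8,244.5), (159.5,263), (140.5,271) and (131.8,252.5). I'll rectify the rack plane next and measure the bush centres on it.

Run:
```python
from h import *
np.set_printoptions(precision=2,suppress=True)
z=np.load('top0.npz');p,d=z['p'],z['d'];c=manip.get_calibration('top');W=cloud(d,c)
R,t=np.array(c['R']),np.array(c['t'])
def ray(u,v,zz):
    C=-R.T@t; r=R.T@[(u-c['cx'])/c['fx'],(v-c['cy'])/c['fy'],1]; return C+r*(zz-C[2])/r[2]
L=np.array([ray(*q,50) for q in [(151.75,244.5),(159.5,263),(140.5,271),(131.75,252.5)]]);print('lugs',L,L.mean(0))
q=L-L.mean(0);print('ang',np.degrees(np.arctan2(q[:,1],q[:,0])),np.linalg.norm(q,axis=1))
print('tip',ray(110+108/4,215+163/4,109))
# board plane: wood-coloured pixels
hsv=cv2.cvtColor(p,cv2.COLOR_RGB2HSV); m=cv2.inRange(hsv,(8,50,150),(28,190,255))
k=np.zeros_like(m);k[170:275,328:482]=255;m=cv2.erode(m&k,np.ones((3,3)))>0
P=W[m&(d>0)]; 
for _ in range(5):
    A=np.c_[P[:,:2],np.ones(len(P))];s=np.linalg.lstsq(A,P[:,2],rcond=None)[0];e=P[:,2]-A@s;P=P[abs(e)<6]
n=np.array([-s[0],-s[1],1]);n/=np.linalg.norm(n);print('n',n,np.degrees(np.arccos(n[2])),'yaw',np.arctan2(-n[1],-n[0]),len(P),e.std())
np.savez('rack.npz',s=s)
yaw=-.4348
n=np.array([-np.sin(.45)*np.cos(yaw),-np.sin(.45)*np.sin(yaw),np.cos(.45)])
k0=np.median(P@n); ey=np.array([-np.sin(yaw),np.cos(yaw),0]);ex=np.cross(ey,n)
print(n,k0,(P@n-k0).std())
O=n*k0; O=O+ex*((np.array([576,-305,59])-O)@ex)+ey*((np.array([576,-305,59])-O)@ey)
for i,h in enumerate((15,24,10)):
    S=3 # px per mm ; image u = -y, v=-x
    src=[];dst=[]
    for a,b in [(-60,-170),(60,-170),(60,170),(-60,170)]:
        X=R@(O+n*h+ex*a+ey*b)+t; src.append([X[0]/X[2]*c['fx']+c['cx'],X[1]/X[2]*c['fy']+c['cy']]); dst.append([(170-b)*2.2,(60-a)*2.2])
    H=cv2.getPerspectiveTransform(np.float32(src),np.float32(dst))
    im=cv2.warpPerspective(p,H,(748,264),flags=cv2.INTER_CUBIC)
    im[::22,:,1]=im[::22,:,1]//2; im[:,::22,1]=im[:,::22,1]//2
    if i==0:I=im
    elif i==1:I=np.vstack([I,im])
save(I,'rect.png'); print('O',O,ex,ey)
```

```text
lugs [[537.96 305.85  50.  ]
 [492.49 286.95  50.  ]
 [474.32 332.78  50.  ]
 [519.72 354.23  50.  ]] [506.12 319.95  50.  ]
ang [ -23.89 -112.44  158.03   68.36] [34.82 35.71 34.3  36.88]
tip [507.17 320.71 109.  ]
n [-0.39  0.19  0.9 ] 25.687900501602243 yaw -0.4427760913053746 4222 2.5180189226685785
[-0.39  0.18  0.9 ] -241.96595859843006 2.2944468676675265
O [ 580.73 -307.2    48.21] [ 0.82 -0.38  0.43] [0.42 0.91 0.  ]
```

View pics/rect.png

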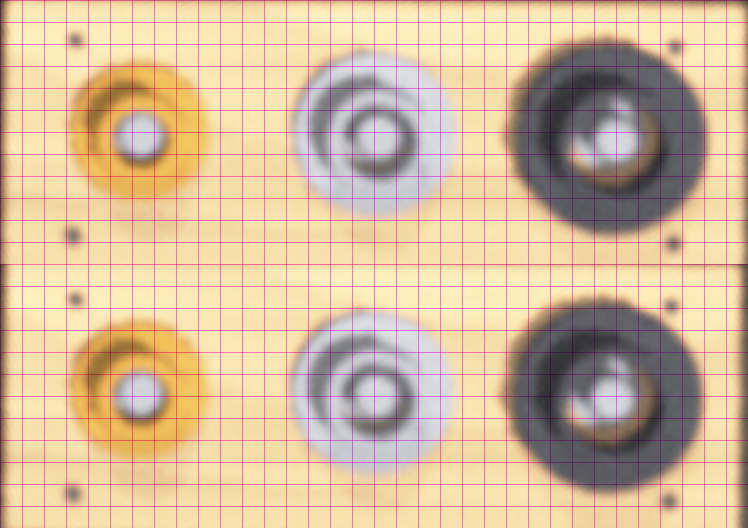

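The rectified rack has brass, bright and dark flange centres at about (140,130), (376,132) and (607,136), with the peg tips beside them. The bushes sit nearly centred on their pegs. I'll fit the flanges with masks in both views.

```bash
cat > rk.py <<'E'
from h import *
np.set_printoptions(precision=2,suppress=True)
yaw=-.4348
n=np.array([-np.sin(.45)*np.cos(yaw),-np.sin(.45)*np.sin(yaw),np.cos(.45)]);ey=np.array([-np.sin(yaw),np.cos(yaw),0]);ex=np.cross(ey,n)
O=np.array([580.73,-307.2,48.21])
def rect(p,c,h):
    R,t=np.array(c['R']),np.array(c['t']);src=[];dst=[]
    for a,b in [(-60,-170),(60,-170),(60,170),(-60,170)]:
        X=R@(O+n*h+ex*a+ey*b)+t; src.append([X[0]/X[2]*c['fx']+c['cx'],X[1]/X[2]*c['fy']+c['cy']]); dst.append([(170-b)*3,(60-a)*3])
    return cv2.warpPerspective(p,cv2.getPerspectiveTransform(np.float32(src),np.float32(dst)),(1020,360),flags=cv2.INTER_CUBIC)
E
python3 - <<'E'
from rk import *
for cam in('top','side'):
    p=np.load(cam+'0.npz')['p'];c=manip.get_calibration(cam)
    for name,h,b,r in (('small',2.5,106,32),('mid',2.5,-2,38),('large',5,-109,44)):
        im=rect(p,c,h);u0=(170-b)*3;hsv=cv2.cvtColor(im,cv2.COLOR_RGB2HSV)
        if name=='small': m=((hsv[...,1]>120))
        else: m=(hsv[...,1]<45)
        m=m.astype(np.uint8);m[:,:int(u0-160)]=0;m[:,int(u0+160):]=0
        m=cv2.morphologyEx(m,cv2.MORPH_OPEN,np.ones((9,9)))
        cs,_=cv2.findContours(m,cv2.RETR_EXTERNAL,cv2.CHAIN_APPROX_NONE);k=max(cs,key=cv2.contourArea);k=cv2.convexHull(k)
        x,y,w,hh=cv2.boundingRect(k);e=cv2.fitEllipse(k)
        a,bb=60-(e[0][1])/3,170-e[0][0]/3
        print(cam,name,'ab',a,bb,'axes',np.array(e[1])/3,'box ctr',60-(y+hh/2)/3,170-(x+w/2)/3,'world at h0',O+ex*a+ey*bb)
E
```

```text
top small ab -2.886082967122398 106.75021362304688 axes [63.01 64.24] box ctr -3.1666666666666643 106.5 world at h0 [ 623.34 -209.29   46.95]
top mid ab -4.0232391357421875 -1.8413289388020928 axes [75.74 76.45] box ctr -4.333333333333329 -2.0 world at h0 [ 576.67 -307.34   46.46]
top large ab -5.616617838541671 -109.47212727864581 axes [84.37 86.28] box ctr -5.833333333333329 -109.83333333333331 world at h0 [ 530.03 -404.36   45.77]
side small ab -2.275853474934898 106.64401245117188 axes [57.86 66.32] box ctr -0.6666666666666643 102.16666666666667 world at h0 [ 623.79 -209.62   47.22]
side mid ab -4.260920206705734 -0.7177327473958428 axes [76.9  89.72] box ctr -3.0 -0.8333333333333428 world at h0 [ 576.95 -306.23   46.36]
side large ab -5.38165283203125 -108.55759684244794 axes [ 86.91 101.25] box ctr -5.333333333333329 -107.66666666666669 world at h0 [ 530.61 -403.62   45.87]
```

```bash
cat > plan.py <<'E'
from rk import *
from scipy.spatial.transform import Rotation as Ro
B={'small':np.array([623.5,-209.4,47]),'mid':np.array([576.8,-307,46.4]),'large':np.array([530.2,-404.1,45.8])}
FT={'small':5,'mid':5,'large':10}
SEAT=np.array([506.5,320.3,44.])
RR=np.stack([ey,ex,-n],1)
def down(yaw): return Ro.from_euler('xyz',[np.pi,0,yaw]).as_matrix()
def now():
    s=manip.read_state(); return s,np.array(s['tool_pos']),Ro.from_euler('xyz',s['tool_rot']).as_matrix()
def go(p1,R1,N=None,p0=None,R0=None):
    s,p,R=now(); p0=p if p0 is None else p0; R0=R if R0 is None else R0
    rv=Ro.from_matrix(R0.T@R1).as_rotvec(); D=np.linalg.norm(p1-p0)
    N=N or int(np.ceil(max(D/40,np.degrees(np.linalg.norm(rv))/7)))
    while 1:
        E=[R0@Ro.from_rotvec(rv*k/N).as_matrix() for k in range(N)]
        tr=np.linalg.solve(sum(E),p1-p0)
        if np.linalg.norm(tr)<=41: break
        N+=1
    path=p0+np.cumsum([e@tr for e in E],0)
    print('N',N,'travel',np.round(tr/400,4),'rot',np.round(rv/N/(np.pi/4),4)); print(path[::max(1,N//5)].round(0).tolist())
def st():
    s=manip.read_state(); print('t',round(s['time'],2),'pos',np.array(s['tool_pos']),'rot',np.array(s['tool_rot']),'q',np.array(s['joints']),'F',np.array(s['ft_force']),'w',round(s['gripper_width']*88,1),'gf',s['grasp_force'])
E
python3 - <<'E'
from plan import *
go(B['large']+n*75,RR); print(Ro.from_matrix(RR).as_euler('xyz'))
E
```

```text
N 29 travel [-0.1  -0.02  0.01] rot [-0.01 -0.02  0.07]
[[200.0, 560.0, 217.0], [362.0, 447.0, 196.0], [487.0, 292.0, 182.0], [562.0, 109.0, 171.0], [583.0, -88.0, 155.0], [547.0, -282.0, 133.0]]
[2.69 0.   1.14]
```

```bash
sed -i 's/^np.set_printoptions.*/np.set_printoptions(precision=4,suppress=True)/' rk.py
python3 - <<'E'
from plan import *
go(B['large']+n*150,RR,30)
E
```

```text
N 30 travel [-0.0927 -0.0157  0.0067] rot [-0.0141 -0.0164  0.072 ]
[[198.0, 560.0, 219.0], [379.0, 426.0, 211.0], [504.0, 239.0, 209.0], [561.0, 21.0, 208.0], [542.0, -204.0, 199.0]]
```

Call:
servo_tool(travel=[[-0.093,-0.016,0.007],[-0.093,-0.016,0.007],[-0.093,-0.016,0.007],[-0.093,-0.016,0.007],[-0.093,-0.016,0.007],[-0.093,-0.016,0.007],[-0.093,-0.016,0.007],[-0.093,-0.016,0.007],[-0.093,-0.016,0.007],[-0.093,-0.016,0.007],[-0.093,-0.016,0.007],[-0.093,-0.016,0.007]], rot=[[-0.014,-0.016,0.072],[-0.014,-0.016,0.072],[-0.014,-0.016,0.072],[-0.014,-0.016,0.072],[-0.014,-0.016,0.072],[-0.014,-0.016,0.072],[-0.014,-0.016,0.072],[-0.014,-0.016,0.072],[-0.014,-0.016,0.072],[-0.014,-0.016,0.072],[-0.014,-0.016,0.072],[-0.014,-0.016,0.072]], jaw=[0,0,0,0,0,0,0,0,0,0,0,0])

```text
time: 1.1
tool_pos: [489.5, 269.8, 207.4]
tool_rot: [2.969, 0.096, 2.172]
ft_force: [0.6, -0.2, -0.0]
gripper_width: 1.0
grasp_force: 0.0
```

Call:
servo_tool(travel=[[-0.093,-0.016,0.007],[-0.093,-0.016,0.007],[-0.093,-0.016,0.007],[-0.093,-0.016,0.007],[-0.093,-0.016,0.007],[-0.093,-0.016,0.007],[-0.093,-0.016,0.007],[-0.093,-0.016,0.007],[-0.093,-0.016,0.007],[-0.093,-0.016,0.007],[-0.093,-0.016,0.007],[-0.093,-0.016,0.007]], rot=[[-0.014,-0.016,0.072],[-0.014,-0.016,0.072],[-0.014,-0.016,0.072],[-0.014,-0.016,0.072],[-0.014,-0.016,0.072],[-0.014,-0.016,0.072],[-0.014,-0.016,0.072],[-0.014,-0.016,0.072],[-0.014,-0.016,0.072],[-0.014,-0.016,0.072],[-0.014,-0.016,0.072],[-0.014,-0.016,0.072]], jaw=[0,0,0,0,0,0,0,0,0,0,0,0])

```text
time: 2.1
tool_pos: [550.4, -171.7, 195.7]
tool_rot: [2.775, 0.059, 1.476]
ft_force: [1.4, -0.6, -0.1]
gripper_width: 1.003
grasp_force: 0.0
```

Run:
```python
from plan import *
st();go(B['large']+n*60,RR)
```

```text
t 2.1 pos [ 550.4487 -171.6539  195.7142] rot [2.7751 0.0594 1.4759] q [-0.4771  0.1898  1.9095  0.1305  0.6843 -0.4795] F [ 1.3819 -0.6329 -0.0668] w 88.3 gf 0.0
N 7 travel [-0.0796 -0.0113  0.0356] rot [-0.0132 -0.0147  0.061 ]
[[548.0, -204.0, 183.0], [545.0, -237.0, 170.0], [540.0, -269.0, 156.0], [533.0, -301.0, 142.0], [526.0, -332.0, 129.0], [517.0, -363.0, 114.0], [507.0, -393.0, 100.0]]
```

Call:
servo_tool(travel=[[-0.08,-0.011,0.036],[-0.08,-0.011,0.036],[-0.08,-0.011,0.036],[-0.08,-0.011,0.036],[-0.08,-0.011,0.036],[-0.08,-0.011,0.036],[-0.08,-0.011,0.036],[0,0,0],[0,0,0]], rot=[[-0.013,-0.015,0.061],[-0.013,-0.015,0.061],[-0.013,-0.015,0.061],[-0.013,-0.015,0.061],[-0.013,-0.015,0.061],[-0.013,-0.015,0.061],[-0.013,-0.015,0.061],[0,0,0],[0,0,0]], jaw=[0,0,0,0,0,0,0,0,0])

```text
time: 2.85
tool_pos: [506.8, -393.7, 98.0]
tool_rot: [2.696, 0.001, 1.136]
ft_force: [-0.3, 0.6, 0.5]
gripper_width: 0.998
grasp_force: 0.0
```

Run:
```python
from plan import *
st();go(B['large']+n*12,RR)
```

```text
t 2.85 pos [ 506.8096 -393.6672   97.9734] rot [2.6956 0.0007 1.1356] q [-0.8793  0.4154  1.9307  0.4615  0.4279 -0.8306] F [-0.2814  0.6364  0.5276] w 87.8 gf 0.0
N 2 travel [0.0005 0.0006 0.0576] rot [-0.0025  0.0005 -0.0001]
[[516.0, -398.0, 77.0], [525.0, -402.0, 57.0]]
```

Call:
servo_tool(travel=[[0,0,0.04],[0,0,0.04],[0,0,0.025],[0,0,0.01],[0,0,0],[0,0,0],[0,0,0],[0,0,0],[0,0,0],[0,0,0]], rot=[[-0.002,0,0],[-0.003,0,0],[0,0,0],[0,0,0],[0,0,0],[0,0,0],[0,0,0],[0,0,0],[0,0,0],[0,0,0]], jaw=[0,0,0,0,0,1,1,1,1,1], force=40)

```text
time: 3.68
tool_pos: [526.3, -401.5, 58.6]
tool_rot: [2.689, 0.002, 1.138]
ft_force: [0.0, 0.3, -0.6]
gripper_width: 0.661
grasp_force: 0.0
```

Run:
```python
from plan import *
st()
```

```text
t 3.68 pos [ 526.289  -401.4594   58.5661] rot [2.6886 0.0023 1.1381] q [-0.8609  0.5032  1.9206  0.5539  0.349  -0.9168] F [ 0.0025  0.2869 -0.5713] w 58.2 gf 0.0
```

Call:
servo_tool(travel=[[0,0,0.003],[0,0,0],[0,0,0],[0,0,0]], rot=[[0,0,0],[0,0,0],[0,0,0],[0,0,0]], jaw=[1,1,1,1], force=40)

```text
time: 4.02
tool_pos: [526.5, -401.6, 58.0]
tool_rot: [2.688, 0.002, 1.138]
ft_force: [-6.3, 3.5, 10.6]
gripper_width: 0.623
grasp_force: 40.0
```

Call:
servo_tool(travel=[[0,0,-0.02],[0,0,-0.05],[0,0,-0.1],[0,0,-0.1],[0,0,-0.1],[0,0,-0.1],[0,0,0],[0,0,0]], rot=[[0,0,0],[0,0,0],[0,0,0],[0,0,0],[0,0,0],[0,0,0],[0,0,0],[0,0,0]], jaw=[1,1,1,1,1,1,1,1])

```text
time: 4.68
tool_pos: [451.8, -367.1, 228.2]
tool_rot: [2.686, 0.004, 1.138]
ft_force: [0.1, -0.2, -4.3]
gripper_width: 0.625
grasp_force: 40.0
```

Run:
```python
from plan import *
st()
yawd=.564+np.pi/2
for y in (yawd,):
    go(np.array([SEAT[0],SEAT[1],230]),down(y),24)
    go(np.array([530,0,250]),down(np.pi/2))
```

```text
t 4.68 pos [ 451.8059 -367.0552  228.2183] rot [2.6864 0.0041 1.1377] q [-0.9417  0.1378  1.917   0.3301  0.7083 -0.7202] F [ 0.1098 -0.1814 -4.3423] w 55.0 gf 39.99665870825993
N 24 travel [ 0.0741  0.0099 -0.0009] rot [ 0.022   0.0122 -0.0519]
[[467.0, -342.0, 230.0], [519.0, -234.0, 235.0], [553.0, -119.0, 236.0], [567.0, -0.0, 234.0], [562.0, 119.0, 232.0], [537.0, 236.0, 230.0]]
N 10 travel [ 0.0943 -0.0008 -0.0077] rot [ 0.0569  0.0131 -0.0541]
[[466.0, -332.0, 231.0], [491.0, -261.0, 235.0], [509.0, -187.0, 239.0], [522.0, -113.0, 243.0], [529.0, -38.0, 247.0]]
```

Call:
servo_tool(travel=[[0.074,0.01,-0.001],[0.074,0.01,-0.001],[0.074,0.01,-0.001],[0.074,0.01,-0.001],[0.074,0.01,-0.001],[0.074,0.01,-0.001],[0.074,0.01,-0.001],[0.074,0.01,-0.001],[0.074,0.01,-0.001],[0.074,0.01,-0.001],[0.074,0.01,-0.001],[0.074,0.01,-0.001]], rot=[[0.022,0.012,-0.052],[0.022,0.012,-0.052],[0.022,0.012,-0.052],[0.022,0.012,-0.052],[0.022,0.012,-0.052],[0.022,0.012,-0.052],[0.022,0.012,-0.052],[0.022,0.012,-0.052],[0.022,0.012,-0.052],[0.022,0.012,-0.052],[0.022,0.012,-0.052],[0.022,0.012,-0.052]], jaw=[1,1,1,1,1,1,1,1,1,1,1,1])

```text
time: 5.68
tool_pos: [565.1, -28.7, 230.6]
tool_rot: [2.922, 0.058, 1.64]
ft_force: [0.7, -0.0, -4.9]
gripper_width: 0.621
grasp_force: 40.0
```

Call:
servo_tool(travel=[[0.074,0.01,-0.001],[0.074,0.01,-0.001],[0.074,0.01,-0.001],[0.074,0.01,-0.001],[0.074,0.01,-0.001],[0.074,0.01,-0.001],[0.074,0.01,-0.001],[0.074,0.01,-0.001],[0.074,0.01,-0.001],[0.074,0.01,-0.001],[0.074,0.01,-0.001],[0.074,0.01,-0.001]], rot=[[0.022,0.012,-0.052],[0.022,0.012,-0.052],[0.022,0.012,-0.052],[0.022,0.012,-0.052],[0.022,0.012,-0.052],[0.022,0.012,-0.052],[0.022,0.012,-0.052],[0.022,0.012,-0.052],[0.022,0.012,-0.052],[0.022,0.012,-0.052],[0.022,0.012,-0.052],[0.022,0.012,-0.052]], jaw=[1,1,1,1,1,1,1,1,1,1,1,1])

```text
time: 6.68
tool_pos: [506.3, 320.7, 226.0]
tool_rot: [-3.134, -0.001, 2.138]
ft_force: [0.0, -0.3, -3.6]
gripper_width: 0.626
grasp_force: 40.0
```

Run:
```python
from plan import *
st()
go(np.array([SEAT[0],SEAT[1],140]),down(.564+np.pi/2))
p,d,c=snap('side'); X=np.array(c['R'])@[506,320,130]+c['t'];u,v=int(X[0]/X[2]*c['fx']+c['cx']),int(X[1]/X[2]*c['fy']+c['cy']);print(u,v)
W=cloud(d,c)
a=p[v-70:v+50,u-60:u+60]
p2,d2,c2=snap('top');X=np.array(c2['R'])@[506,320,130]+c2['t'];u,v=int(X[0]/X[2]*c2['fx']+c2['cx']),int(X[1]/X[2]*c2['fy']+c2['cy']);print(u,v)
b=p2[v-60:v+60,u-60:u+60]
save(cv2.resize(np.hstack([a,b]),None,fx=3.3,fy=3.3,interpolation=cv2.INTER_CUBIC),'held.png')
```

```text
t 6.68 pos [506.2891 320.6747 225.964 ] rot [-3.1343 -0.001   2.1385] q [ 0.4493  0.3589  1.5016  0.0002  1.2885 -0.1185] F [ 0.0279 -0.316  -3.5718] w 55.1 gf 39.99508119435632
N 3 travel [-0.0004  0.0003  0.0716] rot [-0.0031 -0.0004  0.0016]
[[506.0, 321.0, 197.0], [506.0, 320.0, 169.0], [506.0, 320.0, 140.0]]
300 164
134 255
```

View pics/held.png

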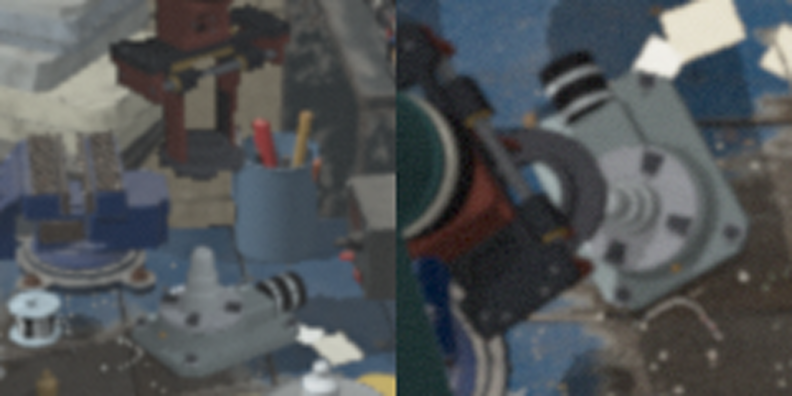

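```bash
cat > arc.py <<'E'
from plan import *
from scipy.optimize import least_squares
def arc(cam,ctr,zb,Rad,a0,a1,save_as=None,dark=True):
    p,d,c=snap(cam);R,t=np.array(c['R']),np.array(c['t'])
    g=cv2.GaussianBlur(p,(3,3),0).astype(np.float32)
    A=np.radians(np.arange(a0,a1,3));rr=np.arange(Rad-9,Rad+9,.5)
    P=np.array([[[ctr[0]+r*np.cos(a),ctr[1]+r*np.sin(a),zb] for r in rr] for a in A])@R.T+t
    u=(P[...,0]/P[...,2]*c['fx']+c['cx']).astype(np.float32);v=(P[...,1]/P[...,2]*c['fy']+c['cy']).astype(np.float32)
    s=cv2.remap(g,u,v,cv2.INTER_LINEAR); gr=np.linalg.norm(s[:,6:]-s[:,:-6],axis=2); k=gr.argmax(1); r=rr[3+k]
    ok=(gr.max(1)>25)&(k>0)&(k<gr.shape[1]-1); x=ctr[0]+r*np.cos(A);y=ctr[1]+r*np.sin(A)
    f=least_squares(lambda q:(np.hypot(x-q[0],y-q[1])-Rad)[ok],ctr[:2],loss='soft_l1')
    print(cam,ok.sum(),len(A),'centre',f.x,'res',np.round(f.fun,1))
E
python3 - <<'E'
from arc import *
arc('top',(506.3,320.7),214.5,44,-130,-10)
arc('side',(506.3,320.7),214.5,44,-130,-20)
E
```

```text
top 40 40 centre [503.7115 324.2772] res [-0.7  0.   0.2  0.4  0.1  0.8  0.  -0.3 -0.6 -0.5 -0.3  0.3  0.5  0.1
  0.7  0.8  0.5  0.5  0.1 -0.3 -0.7 -0.7 -0.6 -0.6 -0.1 -0.6 -0.6 -0.6
  0.4  0.3 -0.2  0.2  0.7  0.6 -0.5 -0.1  6.8  6.7 -0.9 -0.6]
side 0 37 centre [506.3 320.7] res []
```

Call:
servo_tool(travel=[[0,0,0.06],[0,0,0.06],[0,0,0.06],[0,0,0.06],[0,0,0],[0,0,0]], rot=[[-0.003,0,0],[-0.003,0,0],[-0.003,0,0],[0,0,0],[0,0,0],[0,0,0]], jaw=[1,1,1,1,1,1])

```text
time: 7.38
tool_pos: [506.6, 317.6, 131.3]
tool_rot: [3.142, -0.0, 2.135]
ft_force: [0.2, 0.4, -3.5]
gripper_width: 0.621
grasp_force: 40.0
```

```bash
sed -i 's/>25)/>thr)/; s/dark=True/thr=14/' arc.py
python3 - <<'E'
from arc import *
st()
z=now()[1][2]-11
for zb in (z,z-3):
  arc('top',(505,322),zb,44,-130,-10)
  arc('side',(505,322),zb,44,-140,-20)
p,d,c=snap('side');X=np.array(c['R'])@[506,320,110]+c['t'];u,v=int(X[0]/X[2]*c['fx']+c['cx']),int(X[1]/X[2]*c['fy']+c['cy'])
a=p[v-35:v+25,u-40:u+40]
p2,d2,c2=snap('top');X=np.array(c2['R'])@[506,320,110]+c2['t'];u,v=int(X[0]/X[2]*c2['fx']+c2['cx']),int(X[1]/X[2]*c2['fy']+c2['cy'])
b=p2[v-30:v+30,u-40:u+40]
save(cv2.resize(np.hstack([a,b]),None,fx=5,fy=5,interpolation=cv2.INTER_CUBIC),'held2.png')
E
```

```text
t 7.38 pos [506.6092 317.645  131.3091] rot [ 3.1416 -0.0001  2.1348] q [ 0.4445  0.4492  1.6155  0.0001  1.0769 -0.1196] F [ 0.2439  0.4488 -3.4898] w 54.7 gf 39.99612770072417
top 33 40 centre [504.9266 317.6035] res [-0.3  0.   0.9  0.2  0.6 -0.5  0.4 -0.2  0.2  0.1 -0.4 -0.4 -0.4 -0.4
  0.2  0.2  0.3 -0.7 -0.1 -1.   0.1  1.2  1.7 -0.1 -0.9 -0.2 -0.   0.2
 -0.1  0.6  0.3  0.1 -0.2]
side 12 40 centre [505.5602 315.9627] res [-0.3  0.1 -0.5 -0.   0.5 -0.1  1.6  0.3  0.1 -0.6 -0.8 -0. ]
top 37 40 centre [507.9685 320.837 ] res [-0.9 -0.   0.3  1.1  1.5  0.3  0.1 -0.  -0.7 -0.9 -0.  -0.2  0.2 -0.
 -0.2 -0.3  0.  -0.1  0.2  0.1 -1.  -0.7 -0.3  0.1  3.   3.6  2.1 -0.
 -0.1 -0.6 -0.1 -0.7 -0.2 -0.2 -0.2  0.3  0.3]
side 12 40 centre [510.8552 327.4042] res [ 0.9 -0.3  0.5 -0.3 -1.   0.7 -1.1  3.   1.6  0.2 -1.2 -1.7]
```

View pics/held2.png

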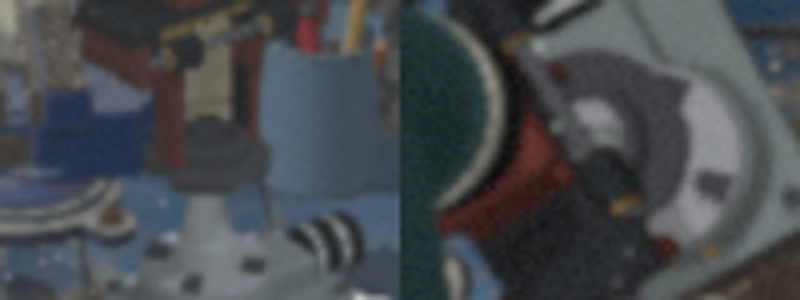

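Call:
servo_tool(travel=[[0.005,0.005,0],[0,0,0.02],[0,0,0.02],[0,0,0.02],[0,0,0.02],[0,0,0.02],[0,0,0.015],[0,0,0]], rot=[[0,0,0],[0,0,0],[0,0,0],[0,0,0],[0,0,0],[0,0,0],[0,0,0],[0,0,0]], jaw=[1,1,1,1,1,1,1,1])

```text
time: 8.35
tool_pos: [507.5, 321.6, 85.3]
tool_rot: [3.14, -0.0, 2.136]
ft_force: [0.1, 0.4, -3.7]
gripper_width: 0.619
grasp_force: 40.0
```

Run:
```python
from arc import *
st()
z=now()[1][2]-11.5
arc('top',(506,320),z,44,-130,-10)
arc('side',(506,320),z,44,-140,-20)
```

```text
t 8.35 pos [507.5059 321.6289  85.2865] rot [ 3.1397 -0.0001  2.1362] q [ 0.4497  0.5083  1.6499  0.0004  0.9815 -0.1159] F [ 0.0777  0.4125 -3.6718] w 54.5 gf 39.9961546502891
top 40 40 centre [505.1261 321.3691] res [-1.5 -1.4 -0.3 -0.3 -0.2  4.4  5.5  5.   6.1  4.7  0.2  0.3 -0.2 -0.1
  0.4 -0.1  0.5  0.  -0.5 -0.9 -1.4 -1.4 -0.4 -0.9 -0.9 -0.9 -0.4 -0.9
  0.1 -0.9  1.1  0.5  2.   1.   1.4  0.4 -0.2 -0.7  0.7  0.2]
side 24 40 centre [505.9387 321.5227] res [ 0.4 -1.1 -1.5  2.5  3.   1.5  5.  -1.5  2.5  1.   1.  -1.  -1.1 -4.1
 -5.1 -5.7 -4.2 -5.7  2.5 -0.1  0.4  1.3  1.7  0.2]
```

Call:
servo_tool(travel=[[-0.0025,-0.0015,0.01],[0,0,0.008],[0,0,0.006],[0,0,0]], rot=[[0,0,0],[0,0,0],[0,0,0],[0,0,0]], jaw=[1,1,1,1])

```text
time: 8.78
tool_pos: [508.5, 320.9, 77.2]
tool_rot: [3.137, 0.0, 2.136]
ft_force: [-0.5, 1.0, -3.4]
gripper_width: 0.616
grasp_force: 40.0
```

Call:
servo_tool(travel=[[0,0,0.006],[0,0,0.004],[0,0,0]], rot=[[0,0,0],[0,0,0],[0,0,0]], jaw=[1,1,1])

```text
time: 9.03
tool_pos: [508.6, 321.0, 73.4]
tool_rot: [3.137, 0.0, 2.136]
ft_force: [-0.4, 0.3, -4.4]
gripper_width: 0.626
grasp_force: 40.0
```

Call:
servo_tool(travel=[[0,0,0.006],[0,0,0.006],[0,0,0.004],[0,0,0]], rot=[[0,0,0],[0,0,0],[0,0,0],[0,0,0]], jaw=[1,1,1,1])

```text
time: 9.37
tool_pos: [508.7, 321.5, 66.9]
tool_rot: [3.136, -0.0, 2.136]
ft_force: [-0.7, 1.9, -5.4]
gripper_width: 0.619
grasp_force: 40.0
```

Call:
servo_tool(travel=[[0,0,0.006],[0,0,0.005],[0,0,0.004],[0,0,0]], rot=[[0,0,0],[0,0,0],[0,0,0],[0,0,0]], jaw=[1,1,1,1])

```text
time: 9.7
tool_pos: [508.8, 321.6, 62.5]
tool_rot: [3.136, -0.0, 2.136]
ft_force: [-4.2, 1.8, 9.2]
gripper_width: 0.622
grasp_force: 40.0
```

Call:
servo_tool(travel=[[0,0,0.001],[0,0,0],[0,0,0],[0,0,0],[0,0,0]], rot=[[0,0,0.1],[0,0,0.1],[0,0,0.1],[0,0,0.1],[0,0,0]], jaw=[1,1,1,1,1])

```text
time: 10.12
tool_pos: [509.0, 321.6, 62.5]
tool_rot: [3.136, -0.002, 1.818]
ft_force: [-3.6, 1.5, 11.4]
gripper_width: 0.619
grasp_force: 40.0
```

Call:
servo_tool(travel=[[0,0,0.0005],[0,0,0],[0,0,0],[0,0,0]], rot=[[0,0,0.1],[0,0,0.1],[0,0,0.1],[0,0,0]], jaw=[1,1,1,1])

```text
time: 10.45
tool_pos: [509.1, 321.7, 62.4]
tool_rot: [3.136, -0.004, 1.582]
ft_force: [-3.9, 2.0, 11.1]
gripper_width: 0.62
grasp_force: 40.0
```

Call:
servo_tool(travel=[[0,0,0.0005],[0,0,0],[0,0,0],[0,0,0]], rot=[[0,0,0.1],[0,0,0.1],[0,0,0.1],[0,0,0]], jaw=[1,1,1,1])

```text
time: 10.78
tool_pos: [509.4, 321.8, 62.3]
tool_rot: [3.137, -0.005, 1.347]
ft_force: [-4.3, 1.7, 11.4]
gripper_width: 0.62
grasp_force: 40.0
```

Call:
servo_tool(travel=[[0,0,0.0005],[0,0,0],[0,0,0],[0,0,0]], rot=[[0,0,0.1],[0,0,0.1],[0,0,0.1],[0,0,0]], jaw=[1,1,1,1])

```text
time: 11.12
tool_pos: [508.9, 322.3, 60.6]
tool_rot: [3.139, -0.006, 1.112]
ft_force: [-1.8, 5.6, -0.7]
gripper_width: 0.624
grasp_force: 40.0
```

Call:
servo_tool(travel=[[0,0,0.0005],[0,0,0],[0,0,0],[0,0,0]], rot=[[0,0,0.1],[0,0,0.1],[0,0,0.1],[0,0,0]], jaw=[1,1,1,1])

```text
time: 11.45
tool_pos: [507.9, 321.0, 60.7]
tool_rot: [3.14, -0.003, 0.878]
ft_force: [-2.5, 0.6, 2.4]
gripper_width: 0.628
grasp_force: 40.0
```

Run:
```python
from plan import *
st(); print(manip.read_state()['ft_torque'])
```

```text
t 11.45 pos [507.9002 320.989   60.69  ] rot [ 3.14   -0.0034  0.8779] q [ 0.4487  0.5401  1.6695 -0.      0.9283  1.1416] F [-2.5208  0.6275  2.3898] w 55.2 gf 40.00340478960425
[0.1024 0.8682 0.5387]
```

Call:
servo_tool(travel=[[0,0,0],[0,0,0.004],[0,0,0.004],[0,0,0.003],[0,0,0]], rot=[[0,0,-0.08],[0,0,0],[0,0,0],[0,0,0],[0,0,0]], jaw=[1,1,1,1,1])

```text
time: 11.87
tool_pos: [508.9, 321.0, 57.2]
tool_rot: [3.139, -0.005, 0.941]
ft_force: [-4.6, -1.4, 13.6]
gripper_width: 0.627
grasp_force: 40.0
```

Call:
servo_tool(travel=[[0,0,0.003],[0,0,0]], rot=[[0,0,0],[0,0,0]], jaw=[1,1])

```text
time: 12.03
tool_pos: [508.9, 321.0, 57.1]
tool_rot: [3.139, -0.005, 0.941]
ft_force: [-7.3, -2.5, 24.1]
gripper_width: 0.629
grasp_force: 40.0
```

Call:
servo_tool(travel=[[0,0,-0.003],[0,0,0],[0,0,0],[0,0,0],[0,0,-0.02],[0,0,-0.08],[0,0,-0.1],[0,0,-0.1],[0,0,-0.1]], rot=[[0,0,0],[0,0,0],[0,0,0],[0,0,0],[0,0,0],[0,0,0],[0,0,0],[0,0,0],[0,0,0]], jaw=[0.2,0.2,0.2,0.2,0,0,0,0,0])

```text
time: 12.78
tool_pos: [507.7, 320.4, 217.4]
tool_rot: [3.14, -0.004, 0.942]
ft_force: [0.8, 0.4, -1.0]
gripper_width: 0.998
grasp_force: 0.0
```

Run:
```python
from plan import *
st()
go(B['mid']+n*110,RR)
p,d,c=snap('side'); W=cloud(d,c);X=np.array(c['R'])@[506,320,80]+c['t'];u,v=int(X[0]/X[2]*c['fx']+c['cx']),int(X[1]/X[2]*c['fy']+c['cy'])
a=p[v-30:v+30,u-40:u+40]
r=np.hypot(W[...,0]-506.5,W[...,1]-320.3); g=p.max(2)<110
for lo,hi in ((22,27),(30,42)):
  m=(r>lo)&(r<hi)&(d>0)&(W[...,2]>40)&(W[...,2]<100); print('side z',lo,hi,m.sum(),np.median(W[m][:,2]))
p,d,c=snap('top'); W=cloud(d,c);X=np.array(c['R'])@[506,320,80]+c['t'];u,v=int(X[0]/X[2]*c['fx']+c['cx']),int(X[1]/X[2]*c['fy']+c['cy'])
r=np.hypot(W[...,0]-506.5,W[...,1]-320.3)
for lo,hi in ((22,27),(30,42)):
  m=(r>lo)&(r<hi)&(d>0)&(W[...,2]>40)&(W[...,2]<100); print('top z',lo,hi,m.sum(),np.median(W[m][:,2]))
save(cv2.resize(np.hstack([a,p[v-30:v+30,u-40:u+40]]),None,fx=5,fy=5,interpolation=cv2.INTER_CUBIC),'seat1.png')
```

```text
t 12.78 pos [507.7168 320.4452 217.4427] rot [ 3.1399 -0.0038  0.942 ] q [0.4478 0.3616 1.5196 0.0004 1.2562 1.0765] F [ 0.7944  0.3582 -0.9924] w 87.9 gf 0.0
N 16 travel [-0.0797  0.0492  0.0214] rot [-0.0355  0.0032 -0.0152]
[[505.0, 283.0, 209.0], [500.0, 170.0, 186.0], [501.0, 56.0, 168.0], [507.0, -58.0, 154.0], [518.0, -173.0, 147.0], [533.0, -287.0, 145.0]]
side z 22 27 41 63.21863189168561
side z 30 42 117 52.79599297654739
top z 22 27 138 67.01436253810505
top z 30 42 446 53.32540984826565
```

View pics/seat1.png

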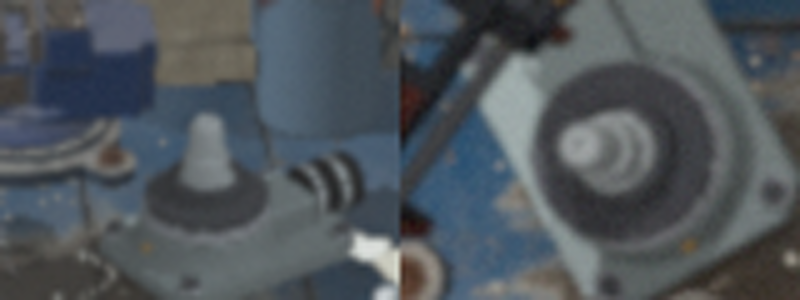

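The large bush is home: its flange top is at about 53.5 mm (54 expected) and its hub top at about 67 mm. The picture shows it flat round the spindle at (207,195) in the left half and (630,150) in the right half. Now for the middle bush.

Run:
```python
from plan import *
go(B['mid']+n*140,RR,17)
```

```text
N 17 travel [-0.076   0.0446  0.0163] rot [-0.0329  0.0021 -0.0145]
[[509.0, 288.0, 217.0], [502.0, 182.0, 199.0], [500.0, 76.0, 185.0], [502.0, -31.0, 175.0], [508.0, -139.0, 171.0], [518.0, -246.0, 171.0]]
```

Call:
servo_tool(travel=[[-0.076,0.045,0.016],[-0.076,0.045,0.016],[-0.076,0.045,0.016],[-0.076,0.045,0.016],[-0.076,0.045,0.016],[-0.076,0.045,0.016],[-0.076,0.045,0.016],[-0.076,0.045,0.016],[-0.076,0.045,0.016]], rot=[[-0.033,0.002,-0.0145],[-0.033,0.002,-0.0145],[-0.033,0.002,-0.0145],[-0.033,0.002,-0.0145],[-0.033,0.002,-0.0145],[-0.033,0.002,-0.0145],[-0.033,0.002,-0.0145],[-0.033,0.002,-0.0145],[-0.033,0.002,-0.0145]], jaw=[0,0,0,0,0,0,0,0,0])

```text
time: 13.63
tool_pos: [496.3, -0.5, 173.1]
tool_rot: [2.905, -0.006, 1.046]
ft_force: [0.3, 0.3, -0.1]
gripper_width: 1.0
grasp_force: 0.0
```

Call:
servo_tool(travel=[[-0.076,0.045,0.016],[-0.076,0.045,0.016],[-0.076,0.045,0.016],[-0.076,0.045,0.016],[-0.076,0.045,0.016],[-0.076,0.045,0.016],[-0.076,0.045,0.016],[-0.076,0.045,0.016],[0,0,0],[0,0,0]], rot=[[-0.033,0.002,-0.0145],[-0.033,0.002,-0.0145],[-0.033,0.002,-0.0145],[-0.033,0.002,-0.0145],[-0.033,0.002,-0.0145],[-0.033,0.002,-0.0145],[-0.033,0.002,-0.0145],[-0.033,0.002,-0.0145],[0,0,0],[0,0,0]], jaw=[0,0,0,0,0,0,0,0,0,0])

```text
time: 14.47
tool_pos: [517.9, -287.0, 170.9]
tool_rot: [2.699, 0.011, 1.131]
ft_force: [0.5, -0.3, -0.6]
gripper_width: 0.998
grasp_force: 0.0
```

Run:
```python
from plan import *
st();go(B['mid']+n*7,RR)
```

```text
t 14.47 pos [ 517.8666 -287.0312  170.9393] rot [2.699  0.0115 1.1313] q [-0.6836  0.2295  1.9711  0.1908  0.5154 -0.3926] F [ 0.5122 -0.2536 -0.6087] w 87.8 gf 0.0
N 4 travel [0.0048 0.0013 0.0825] rot [-0.0024  0.0039  0.0002]
[[532.0, -292.0, 141.0], [546.0, -297.0, 112.0], [560.0, -301.0, 82.0], [574.0, -306.0, 53.0]]
```

Call:
servo_tool(travel=[[0.0048,0.0013,0.09],[0.0048,0.0013,0.09],[0.0048,0.0013,0.08],[0.0048,0.0013,0.05],[0,0,0.02],[0,0,0],[0,0,0],[0,0,0],[0,0,0],[0,0,0],[0,0,0]], rot=[[-0.0024,0.004,0],[-0.0024,0.004,0],[-0.0024,0.004,0],[-0.0024,0.004,0],[0,0,0],[0,0,0],[0,0,0],[0,0,0],[0,0,0],[0,0,0],[0,0,0]], jaw=[0,0,0,0,0,0,0.3,0.3,0.3,0.3,0.3])

```text
time: 15.38
tool_pos: [574.9, -304.0, 54.4]
tool_rot: [2.689, 0.001, 1.141]
ft_force: [0.3, -0.4, -0.1]
gripper_width: 0.705
grasp_force: 0.0
```

Run:
```python
from plan import *
st();go(B['mid']+n*6.5,RR,1)
```

```text
t 15.38 pos [ 574.9318 -303.9792   54.3625] rot [2.6891 0.001  1.1408] q [-0.6479  0.4964  1.9588  0.3724  0.2602 -0.558 ] F [ 0.3108 -0.398  -0.1195] w 62.0 gf 0.0
N 1 travel [-0.0049 -0.002   0.0049] rot [ 0.0031 -0.0015  0.0061]
[[574.0, -306.0, 52.0]]
```

Call:
servo_tool(travel=[[-0.005,-0.002,0.004],[0,0,0],[0,0,0],[0,0,0],[0,0,0],[0,0,0],[0,0,0]], rot=[[0,0,0],[0,0,0],[0,0,0],[0,0,0],[0,0,0],[0,0,0],[0,0,0]], jaw=[0.4,1,1,1,1,1,1], force=30)

```text
time: 15.97
tool_pos: [573.9, -305.8, 51.4]
tool_rot: [2.691, 0.001, 1.141]
ft_force: [-2.0, -1.4, 2.9]
gripper_width: 0.535
grasp_force: 30.0
```

Call:
servo_tool(travel=[[0,0,-0.02],[0,0,-0.05],[0,0,-0.1],[0,0,-0.1],[0,0,-0.1],[0,0,-0.1],[0,0,0]], rot=[[0,0,0],[0,0,0],[0,0,0],[0,0,0],[0,0,0],[0,0,0],[0,0,0]], jaw=[1,1,1,1,1,1,1])

```text
time: 16.55
tool_pos: [499.3, -271.5, 227.5]
tool_rot: [2.683, 0.003, 1.141]
ft_force: [0.4, 0.1, -1.9]
gripper_width: 0.534
grasp_force: 30.0
```

Run:
```python
from plan import *
st()
go(np.array([507.7,320.5,215]),down(.564+np.pi/2),20)
```

```text
t 16.55 pos [ 499.2839 -271.4713  227.4631] rot [2.6828 0.0032 1.1409] q [-0.6972  0.1076  1.9582  0.1926  0.6394 -0.3974] F [ 0.4071  0.1043 -1.8898] w 47.0 gf 29.999438112135977
N 20 travel [ 0.077   0.0046 -0.0005] rot [ 0.0266  0.0147 -0.0621]
[[514.0, -244.0, 228.0], [557.0, -129.0, 229.0], [577.0, -7.0, 225.0], [573.0, 116.0, 220.0], [544.0, 236.0, 216.0]]
```

Call:
servo_tool(travel=[[0.077,0.0045,-0.0005],[0.077,0.0045,-0.0005],[0.077,0.0045,-0.0005],[0.077,0.0045,-0.0005],[0.077,0.0045,-0.0005],[0.077,0.0045,-0.0005],[0.077,0.0045,-0.0005],[0.077,0.0045,-0.0005],[0.077,0.0045,-0.0005],[0.077,0.0045,-0.0005]], rot=[[0.0265,0.0145,-0.062],[0.0265,0.0145,-0.062],[0.0265,0.0145,-0.062],[0.0265,0.0145,-0.062],[0.0265,0.0145,-0.062],[0.0265,0.0145,-0.062],[0.0265,0.0145,-0.062],[0.0265,0.0145,-0.062],[0.0265,0.0145,-0.062],[0.0265,0.0145,-0.062]], jaw=[1,1,1,1,1,1,1,1,1,1])

```text
time: 17.38
tool_pos: [577.3, 25.5, 216.9]
tool_rot: [2.921, 0.056, 1.64]
ft_force: [-0.1, 0.4, -1.2]
gripper_width: 0.539
grasp_force: 30.0
```

Call:
servo_tool(travel=[[0.077,0.0045,-0.0005],[0.077,0.0045,-0.0005],[0.077,0.0045,-0.0005],[0.077,0.0045,-0.0005],[0.077,0.0045,-0.0005],[0.077,0.0045,-0.0005],[0.077,0.0045,-0.0005],[0.077,0.0045,-0.0005],[0.077,0.0045,-0.0005],[0.077,0.0045,-0.0005],[0,0,0],[0,0,0]], rot=[[0.0265,0.0145,-0.062],[0.0265,0.0145,-0.062],[0.0265,0.0145,-0.062],[0.0265,0.0145,-0.062],[0.0265,0.0145,-0.062],[0.0265,0.0145,-0.062],[0.0265,0.0145,-0.062],[0.0265,0.0145,-0.062],[0.0265,0.0145,-0.062],[0.0265,0.0145,-0.062],[0,0,0],[0,0,0]], jaw=[1,1,1,1,1,1,1,1,1,1,1,1])

```text
time: 18.38
tool_pos: [506.2, 321.8, 209.2]
tool_rot: [-3.138, -0.005, 2.135]
ft_force: [0.5, -1.0, -2.7]
gripper_width: 0.537
grasp_force: 30.0
```

Run:
```python
from arc import *
st()
go(np.array([507.7,320.5,130]),down(.564+np.pi/2))
s,p,R=now()
arc('top',p[:2],p[2]-6.5,38,-130,-10)
arc('side',p[:2],p[2]-6.5,38,-140,-20)
```

```text
t 18.38 pos [506.1907 321.7778 209.2319] rot [-3.1382 -0.0045  2.1353] q [ 0.4485  0.3723  1.5245  0.0044  1.2487 -0.1174] F [ 0.5334 -1.0462 -2.7498] w 47.3 gf 29.999340184876928
N 2 travel [-0.0027  0.001   0.099 ] rot [-0.0021 -0.0029  0.0003]
[[507.0, 321.0, 170.0], [508.0, 320.0, 130.0]]
top 37 40 centre [504.2736 323.4069] res [ 0.1 -0.3 -0.6 -1.5 -1.9 -1.3 -1.6  5.   5.6  6.2  5.8  5.9  5.5  5.6
 -2.7 -1.1 -0.5 -0.4  0.1 -0.3  0.3  0.3 -0.1  0.4  0.4 -0.  -0.5 -0.5
 -0.5 -0.5 -0.5 -0.5 -1.  -0.5  0.4  2.4  8.8]
side 7 40 centre [499.3666 314.5973] res [ 0.7  0.2 -0.7 -0.7 -0.7  0.2  1.1]
```

Call:
servo_tool(travel=[[-0.0037,0.003,0.07],[0,0,0.07],[0,0,0.05],[0,0,0.025],[0,0,0.02],[0,0,0.02],[0,0,0.02],[0,0,0]], rot=[[-0.004,-0.006,0],[0,0,0],[0,0,0],[0,0,0],[0,0,0],[0,0,0],[0,0,0],[0,0,0]], jaw=[1,1,1,1,1,1,1,1])

```text
time: 19.15
tool_pos: [508.9, 320.0, 99.6]
tool_rot: [3.141, -0.0, 2.133]
ft_force: [0.2, -0.5, -2.5]
gripper_width: 0.535
grasp_force: 30.0
```

Run:
```python
from arc import *
st()
s,p,R=now()
go(np.array([508,321.2,p[2]]),down(.564+np.pi/2),1)
arc('top',p[:2],p[2]-6.5,38,-130,-10)
arc('side',p[:2],p[2]-6.5,38,-140,-20)
```

```text
t 19.15 pos [508.9234 319.9726  99.6361] rot [ 3.1408 -0.0001  2.1327] q [ 0.4463  0.4909  1.6368  0.0002  1.013  -0.1157] F [ 0.1847 -0.495  -2.5013] w 47.1 gf 29.999298440816347
N 1 travel [ 0.0038 -0.0003  0.    ] rot [ 0.0011 -0.0001 -0.0027]
[[508.0, 321.0, 100.0]]
top 40 40 centre [507.3949 321.3514] res [ 1.1 -0.3  0.3 -0.1 -0.4 -0.8 -0.2 -0.6 -0.1 -1.   0.1  0.2 -0.2 -0.1
 -0.   0.   0.6  0.2 -0.3  0.3  0.3 -0.1 -0.1  0.5  0.5  0.5  0.5  0.5
  0.1  0.6 -0.4 -0.4  0.  -0.5  0.  -0.5 -0.6  0.4 -0.1 -0.7]
side 22 40 centre [505.7039 318.8621] res [-4.9 -0.8  1.8  0.4  2.5  3.6  1.8 -1.5 -2.3  0.4  0.  -0.8 -0.1  0.
 -0.3 -2.2 -0.5  0.1  0.2 -1.1  1.5  1.6]
```

Call:
servo_tool(travel=[[0.002,-0.001,0.01],[0,0,0.008],[0,0,0.006],[0,0,0.004],[0,0,0]], rot=[[0,0,0],[0,0,0],[0,0,0],[0,0,0],[0,0,0]], jaw=[1,1,1,1,1])

```text
time: 19.67
tool_pos: [508.1, 320.8, 88.9]
tool_rot: [3.14, -0.0, 2.133]
ft_force: [-0.3, -0.6, -2.2]
gripper_width: 0.536
grasp_force: 30.0
```

Flange bottom is at about 82.5 mm with no contact force, so it has probably passed the step at 84 mm.

Call:
servo_tool(travel=[[0,0,0.006],[0,0,0.006],[0,0,0.006],[0,0,0]], rot=[[0,0,0],[0,0,0],[0,0,0],[0,0,0]], jaw=[1,1,1,1])

```text
time: 20.0
tool_pos: [508.3, 320.8, 81.6]
tool_rot: [3.14, -0.0, 2.133]
ft_force: [0.5, 1.3, -2.9]
gripper_width: 0.532
grasp_force: 30.0
```

Call:
servo_tool(travel=[[0,0,0.006],[0,0,0.004],[0,0,0]], rot=[[0,0,0],[0,0,0],[0,0,0]], jaw=[1,1,1])

```text
time: 20.25
tool_pos: [508.3, 320.8, 77.7]
tool_rot: [3.14, -0.0, 2.133]
ft_force: [0.8, 0.4, -1.7]
gripper_width: 0.534
grasp_force: 30.0
```

Call:
servo_tool(travel=[[0,0,0.004],[0,0,0.004],[0,0,0.003],[0,0,0]], rot=[[0,0,0],[0,0,0],[0,0,0],[0,0,0]], jaw=[1,1,1,1])

```text
time: 20.58
tool_pos: [508.4, 320.9, 73.9]
tool_rot: [3.14, 0.0, 2.133]
ft_force: [-0.1, -0.5, 1.7]
gripper_width: 0.531
grasp_force: 30.0
```

Call:
servo_tool(travel=[[0,0,0.003],[0,0,0]], rot=[[0,0,0],[0,0,0]], jaw=[1,1])

```text
time: 20.75
tool_pos: [508.4, 320.9, 73.7]
tool_rot: [3.139, 0.0, 2.133]
ft_force: [-3.8, -1.9, 10.9]
gripper_width: 0.534
grasp_force: 30.0
```

Call:
servo_tool(travel=[[0,0,-0.003],[0,0,0],[0,0,0],[0,0,0],[0,0,-0.02],[0,0,-0.08],[0,0,-0.1],[0,0,-0.1],[0,0,-0.08]], rot=[[0,0,0],[0,0,0],[0,0,0],[0,0,0],[0,0,0],[0,0,0],[0,0,0],[0,0,0],[0,0,0]], jaw=[0.2,0.2,0.2,0.2,0.2,0.2,0.2,0.2,0.2])

```text
time: 21.5
tool_pos: [508.6, 320.9, 228.9]
tool_rot: [3.138, 0.0, 2.133]
ft_force: [0.4, -0.2, -0.0]
gripper_width: 0.8
grasp_force: 0.0
```

Run:
```python
from plan import *
st()
go(B['small']+n*140,RR,19)
for cam in('side','top'):
  p,d,c=snap(cam); W=cloud(d,c)
  r=np.hypot(W[...,0]-506.5,W[...,1]-320.3)
  for lo,hi in ((18,23),(26,36),(39.5,43)):
    m=(r>lo)&(r<hi)&(d>0)&(W[...,2]>40)&(W[...,2]<105); print(cam,lo,hi,m.sum(),np.median(W[m][:,2]))
```

```text
t 21.5 pos [508.5956 320.9416 228.9446] rot [3.1378 0.0002 2.1331] q [ 0.448   0.3533  1.5025  0.0002  1.282  -0.1144] F [ 0.367  -0.2052 -0.0009] w 70.4 gf 0.0
N 19 travel [-0.069  -0.0002  0.0102] rot [-0.0274 -0.0151  0.0656]
[[523.0, 298.0, 225.0], [560.0, 223.0, 214.0], [586.0, 144.0, 206.0], [600.0, 62.0, 198.0], [602.0, -21.0, 191.0], [591.0, -104.0, 183.0], [568.0, -184.0, 173.0]]
side 18 23 41 81.60867040430952
side 26 36 123 66.16919648786396
side 39.5 43 55 51.187897487039386
top 18 23 116 84.38502339022588
top 26 36 354 71.91505544698035
top 39.5 43 127 52.461579605134304
```

Run:
```python
from plan import *
Rm=Ro.from_matrix(down(.564+np.pi/2)); m=Rm*Ro.from_rotvec((Rm.inv()*Ro.from_matrix(RR)).as_rotvec()*.5)
go(np.array([525,30,225]),m.as_matrix(),9)
go(B['small']+n*140,RR,7,np.array([525,30,225]),m.as_matrix())
```

```text
N 9 travel [-0.0784 -0.0245  0.0023] rot [-0.0272 -0.0162  0.0691]
[[520.0, 291.0, 232.0], [527.0, 259.0, 231.0], [532.0, 226.0, 230.0], [535.0, 193.0, 229.0], [537.0, 161.0, 229.0], [536.0, 128.0, 228.0], [534.0, 95.0, 227.0], [531.0, 62.0, 226.0], [525.0, 30.0, 225.0]]
N 7 travel [-0.0728  0.0187  0.0292] rot [-0.0374 -0.0204  0.0892]
[[537.0, 1.0, 217.0], [547.0, -29.0, 209.0], [555.0, -59.0, 202.0], [561.0, -90.0, 195.0], [566.0, -121.0, 187.0], [568.0, -152.0, 180.0], [568.0, -184.0, 173.0]]
```

Call:
servo_tool(travel=[[-0.0785,-0.0245,0.0025],[-0.0785,-0.0245,0.0025],[-0.0785,-0.0245,0.0025],[-0.0785,-0.0245,0.0025],[-0.0785,-0.0245,0.0025],[-0.0785,-0.0245,0.0025],[-0.0785,-0.0245,0.0025],[-0.0785,-0.0245,0.0025],[-0.0785,-0.0245,0.0025]], rot=[[-0.027,-0.016,0.069],[-0.027,-0.016,0.069],[-0.027,-0.016,0.069],[-0.027,-0.016,0.069],[-0.027,-0.016,0.069],[-0.027,-0.016,0.069],[-0.027,-0.016,0.069],[-0.027,-0.016,0.069],[-0.027,-0.016,0.069]], jaw=[0.2,0.2,0.2,0.2,0.2,0.2,0.2,0.2,0.2])

```text
time: 22.35
tool_pos: [520.9, 26.2, 218.3]
tool_rot: [2.929, 0.062, 1.634]
ft_force: [0.6, -0.9, 0.4]
gripper_width: 0.803
grasp_force: 0.0
```

Call:
servo_tool(travel=[[-0.073,0.0185,0.029],[-0.073,0.0185,0.029],[-0.073,0.0185,0.029],[-0.073,0.0185,0.029],[-0.073,0.0185,0.029],[-0.073,0.0185,0.029],[-0.073,0.0185,0.029],[0,0,0],[0,0,0]], rot=[[-0.037,-0.02,0.089],[-0.037,-0.02,0.089],[-0.037,-0.02,0.089],[-0.037,-0.02,0.089],[-0.037,-0.02,0.089],[-0.037,-0.02,0.089],[-0.037,-0.02,0.089],[0,0,0],[0,0,0]], jaw=[0.2,0.2,0.2,0.2,0.2,0.2,0.2,0.2,0.2])

```text
time: 23.1
tool_pos: [562.1, -187.3, 166.0]
tool_rot: [2.707, 0.008, 1.136]
ft_force: [-0.3, -0.3, 0.2]
gripper_width: 0.8
grasp_force: 0.0
```

Run:
```python
from plan import *
st();go(B['small']+n*40,RR);go(B['small']+n*6.5,RR)
```

```text
t 23.1 pos [ 562.1419 -187.2936  165.9582] rot [2.7066 0.0084 1.1363] q [-0.4327  0.2417  1.9659 -0.0175  0.499   0.0135] F [-0.3103 -0.3376  0.189 ] w 70.4 gf 0.0
N 3 travel [0.0052 0.0064 0.0794] rot [-0.0064  0.0032  0.0016]
[[577.0, -192.0, 138.0], [592.0, -197.0, 111.0], [608.0, -202.0, 83.0]]
N 4 travel [0.004  0.005  0.0805] rot [-0.0048  0.0024  0.0012]
[[577.0, -193.0, 138.0], [591.0, -198.0, 109.0], [606.0, -203.0, 81.0], [621.0, -208.0, 53.0]]
```

Call:
servo_tool(travel=[[0.005,0.0065,0.08],[0.005,0.0065,0.08],[0.005,0.0065,0.08],[0,0,0],[0,0,0]], rot=[[-0.0065,0.003,0.0015],[-0.0065,0.003,0.0015],[-0.0065,0.003,0.0015],[0,0,0],[0,0,0]], jaw=[0.2,0.2,0.2,0.2,0.2])

```text
time: 23.52
tool_pos: [608.8, -200.2, 82.1]
tool_rot: [2.693, 0.001, 1.14]
ft_force: [0.4, 0.3, -0.1]
gripper_width: 0.796
grasp_force: 0.0
```

Run:
```python
from plan import *
st();go(B['small']+n*6.5,RR,4)
```

```text
t 23.52 pos [ 608.7745 -200.1608   82.054 ] rot [2.6929 0.0006 1.14  ] q [-0.4231  0.4382  1.9557 -0.0132  0.299   0.0193] F [ 0.3556  0.3198 -0.1277] w 70.1 gf 0.0
N 4 travel [-0.0014  0.0002  0.0204] rot [-0.0004 -0.0004  0.0012]
[[612.0, -202.0, 75.0], [615.0, -204.0, 67.0], [618.0, -206.0, 60.0], [621.0, -208.0, 53.0]]
```

Call:
servo_tool(travel=[[-0.0015,0,0.025],[-0.0015,0,0.025],[-0.0015,0,0.02],[-0.001,0,0.012],[0,0,0],[0,0,0],[0,0,0],[0,0,0],[0,0,0],[0,0,0],[0,0,0],[0,0,0]], rot=[[0,0,0.001],[0,0,0.001],[0,0,0],[0,0,0],[0,0,0],[0,0,0],[0,0,0],[0,0,0],[0,0,0],[0,0,0],[0,0,0],[0,0,0]], jaw=[0.2,0.2,0.2,0.2,0.2,1,1,1,1,1,1,1], force=30)

```text
time: 24.52
tool_pos: [621.2, -209.4, 54.3]
tool_rot: [2.689, -0.0, 1.137]
ft_force: [-1.7, 0.6, 1.6]
gripper_width: 0.444
grasp_force: 30.0
```

Run:
```python
from plan import *
st();print((now()[1]-B['small'])@np.stack([ey,ex,n],1))
```

```text
t 24.52 pos [ 621.2308 -209.4289   54.3148] rot [ 2.6892 -0.0002  1.137 ] q [-0.4294  0.5019  1.9451 -0.0074  0.2422  0.0113] F [-1.7467  0.619   1.5917] w 39.1 gf 30.002215282875113
[-0.9821  1.3394  7.4765]
```

Call:
servo_tool(travel=[[0,0,-0.02],[0,0,-0.05],[0,0,-0.1],[0,0,-0.1],[0,0,-0.1],[0,0,-0.1],[0,0,-0.04],[0,0,0]], rot=[[0,0,0],[0,0,0],[0,0,0],[0,0,0],[0,0,0],[0,0,0],[0,0,0],[0,0,0]], jaw=[1,1,1,1,1,1,1,1])

```text
time: 25.18
tool_pos: [541.1, -172.1, 242.6]
tool_rot: [2.681, -0.0, 1.137]
ft_force: [0.7, -0.1, -1.4]
gripper_width: 0.441
grasp_force: 30.0
```

Run:
```python
from plan import *
st()
R1=down(.564+np.pi/2);p0,R0=now()[1:];m=Ro.from_matrix(R0)*Ro.from_rotvec((Ro.from_matrix(R0).inv()*Ro.from_matrix(R1)).as_rotvec()*.4)
go(np.array([530,10,235]),m.as_matrix())
go(np.array([508.3,320.8,225]),R1,10,np.array([530,10,235]),m.as_matrix())
```

```text
t 25.18 pos [ 541.1177 -172.1436  242.5716] rot [ 2.6813 -0.0003  1.1372] q [-0.4282  0.0883  1.9365 -0.0035  0.6565  0.0078] F [ 0.6703 -0.0898 -1.4287] w 38.8 gf 29.998169394093566
N 5 travel [ 0.0867 -0.0286 -0.0103] rot [ 0.0429  0.0233 -0.0998]
[[545.0, -136.0, 241.0], [545.0, -99.0, 240.0], [543.0, -62.0, 238.0], [538.0, -26.0, 236.0], [530.0, 10.0, 235.0]]
N 10 travel [0.078  0.0131 0.001 ] rot [ 0.0322  0.0175 -0.0748]
[[536.0, 41.0, 234.0], [543.0, 104.0, 232.0], [543.0, 167.0, 230.0], [534.0, 230.0, 228.0], [519.0, 291.0, 226.0]]
```

Call:
servo_tool(travel=[[0.087,-0.0285,-0.01],[0.087,-0.0285,-0.01],[0.087,-0.0285,-0.01],[0.087,-0.0285,-0.01],[0.087,-0.0285,-0.01]], rot=[[0.043,0.0235,-0.1],[0.043,0.0235,-0.1],[0.043,0.0235,-0.1],[0.043,0.0235,-0.1],[0.043,0.0235,-0.1]], jaw=[1,1,1,1,1])

```text
time: 25.6
tool_pos: [529.5, 11.8, 228.8]
tool_rot: [2.874, 0.053, 1.54]
ft_force: [1.6, -0.2, -1.9]
gripper_width: 0.445
grasp_force: 30.0
```

Call:
servo_tool(travel=[[0.078,0.013,0.001],[0.078,0.013,0.001],[0.078,0.013,0.001],[0.078,0.013,0.001],[0.078,0.013,0.001],[0.078,0.013,0.001],[0.078,0.013,0.001],[0.078,0.013,0.001],[0.078,0.013,0.001],[0.078,0.013,0.001],[0,0,0],[0,0,0]], rot=[[0.032,0.0175,-0.075],[0.032,0.0175,-0.075],[0.032,0.0175,-0.075],[0.032,0.0175,-0.075],[0.032,0.0175,-0.075],[0.032,0.0175,-0.075],[0.032,0.0175,-0.075],[0.032,0.0175,-0.075],[0.032,0.0175,-0.075],[0.032,0.0175,-0.075],[0,0,0],[0,0,0]], jaw=[1,1,1,1,1,1,1,1,1,1,1,1])

```text
time: 26.6
tool_pos: [506.8, 322.2, 219.0]
tool_rot: [-3.136, -0.006, 2.139]
ft_force: [-0.8, -0.8, -1.7]
gripper_width: 0.443
grasp_force: 30.0
```

Run:
```python
from arc import *
st(); go(np.array([507.7,321.2,131]),down(2.135),3)
```

```text
t 26.6 pos [506.8342 322.2015 219.039 ] rot [-3.1364 -0.0058  2.1391] q [ 0.448   0.3656  1.5092  0.0054  1.2726 -0.1219] F [-0.772  -0.773  -1.7349] w 39.0 gf 29.997580256313086
N 3 travel [-0.0014  0.0004  0.0734] rot [-0.0022 -0.0025  0.0018]
[[507.0, 322.0, 190.0], [507.0, 322.0, 160.0], [508.0, 321.0, 131.0]]
```

Call:
servo_tool(travel=[[-0.0015,0,0.08],[-0.0015,0.0005,0.08],[-0.0015,0.0005,0.06],[0,0,0.02],[0,0,0],[0,0,0]], rot=[[-0.0065,-0.0075,0],[0,0,0],[0,0,0],[0,0,0],[0,0,0],[0,0,0]], jaw=[1,1,1,1,1,1])

```text
time: 27.1
tool_pos: [509.0, 319.2, 125.3]
tool_rot: [3.14, 0.0, 2.136]
ft_force: [-0.0, -0.0, -1.9]
gripper_width: 0.444
grasp_force: 30.0
```

Run:
```python
from arc import *
st(); s,p,R=now(); go(np.array([508.3,320.8,p[2]]),down(2.135),1)
arc('top',p[:2],p[2]-7.5,32,-130,-10)
arc('side',p[:2],p[2]-7.5,32,-140,-20)
```

```text
t 27.1 pos [508.9721 319.2357 125.3237] rot [3.1397 0.0004 2.1359] q [ 0.4454  0.4589  1.6161 -0.0002  1.0647 -0.1196] F [-0.0249 -0.0242 -1.9255] w 39.1 gf 29.997731092153117
N 1 travel [ 0.0042  0.0007 -0.    ] rot [0.0024 0.0005 0.0011]
[[508.0, 321.0, 125.0]]
top 36 40 centre [508.5386 320.2955] res [ 0.2  6.7  7.2  7.3  6.8  6.9  6.9 -0.6 -0.5 -1.  -1.  -0.9 -0.4 -0.9
 -0.9 -0.4  0.1  0.1 -0.9 -0.9 -1.4 -1.4 -0.9 -1.9 -1.4  7.5  7.5  6.5
  5.   3.9  2.9  2.3  1.3  0.3 -1.8 -2.3]
side 19 40 centre [505.215  316.8192] res [ 1.3  0.5  1.2 -0.5 -0.8 -1.5  0.7 -0.1 -1.3 -0.6  0.1  0.3 -1.  -0.7
  0.5  0.7  0.9  0.   0.2]
```

Call:
servo_tool(travel=[[0.002,0.0007,0.006],[0,0,0.006],[0,0,0.006],[0,0,0.006],[0,0,0]], rot=[[0,0,0],[0,0,0],[0,0,0],[0,0,0],[0,0,0]], jaw=[1,1,1,1,1])

```text
time: 27.62
tool_pos: [508.1, 320.7, 115.3]
tool_rot: [3.14, 0.0, 2.137]
ft_force: [0.3, 0.0, -2.0]
gripper_width: 0.444
grasp_force: 30.0
```

Call:
servo_tool(travel=[[0,0,0.005],[0,0,0.005],[0,0,0]], rot=[[0,0,0],[0,0,0],[0,0,0]], jaw=[1,1,1])

```text
time: 27.87
tool_pos: [508.2, 320.7, 111.3]
tool_rot: [3.14, 0.0, 2.137]
ft_force: [-0.1, 0.3, -2.7]
gripper_width: 0.446
grasp_force: 30.0
```

Call:
servo_tool(travel=[[0,0,0.006],[0,0,0.006],[0,0,0.006],[0,0,0]], rot=[[0,0,0],[0,0,0],[0,0,0],[0,0,0]], jaw=[1,1,1,1])

```text
time: 28.2
tool_pos: [508.4, 320.8, 104.0]
tool_rot: [3.139, 0.0, 2.137]
ft_force: [0.2, -0.3, -2.2]
gripper_width: 0.446
grasp_force: 30.0
```

Call:
servo_tool(travel=[[0,0,0.006],[0,0,0.006],[0,0,0.006],[0,0,0.004],[0,0,0]], rot=[[0,0,0],[0,0,0],[0,0,0],[0,0,0],[0,0,0]], jaw=[1,1,1,1,1])

```text
time: 28.62
tool_pos: [508.4, 320.8, 95.3]
tool_rot: [3.14, 0.0, 2.137]
ft_force: [0.9, -0.6, -2.6]
gripper_width: 0.438
grasp_force: 30.0
```

Call:
servo_tool(travel=[[0,0,0.004],[0,0,0.003],[0,0,0.003],[0,0,0]], rot=[[0,0,0],[0,0,0],[0,0,0],[0,0,0]], jaw=[1,1,1,1])

```text
time: 28.95
tool_pos: [508.7, 320.9, 93.3]
tool_rot: [3.139, 0.0, 2.137]
ft_force: [-3.8, -2.1, 11.1]
gripper_width: 0.445
grasp_force: 30.0
```

Call:
servo_tool(travel=[[0,0,-0.003],[0,0,0],[0,0,0],[0,0,0],[0,0,-0.02],[0,0,-0.08],[0,0,-0.1],[0,0,-0.1],[0,0,-0.08],[0,0,0]], rot=[[0,0,0],[0,0,0],[0,0,0],[0,0,0],[0,0,0],[0,0,0],[0,0,0],[0,0,0],[0,0,0],[0,0,0]], jaw=[0.3,0.3,0.3,0.3,0.3,0.3,0.3,0.3,0.3,0.3])

```text
time: 29.78
tool_pos: [512.0, 322.6, 253.0]
tool_rot: [3.127, 0.002, 2.137]
ft_force: [1.4, 0.9, 0.2]
gripper_width: 0.694
grasp_force: 0.0
```

Run:
```python
from plan import *
st();I=[]
for cam in('side','top'):
  p,d,c=snap(cam); W=cloud(d,c)
  r=np.hypot(W[...,0]-506.5,W[...,1]-320.3)
  for lo,hi in ((14,19),(23,30),(34,37),(39.5,43)):
    m=(r>lo)&(r<hi)&(d>0)&(W[...,2]>40)&(W[...,2]<112); print(cam,lo,hi,m.sum(),np.median(W[m][:,2]))
  X=np.array(c['R'])@[506,320,80]+c['t'];u,v=int(X[0]/X[2]*c['fx']+c['cx']),int(X[1]/X[2]*c['fy']+c['cy'])
  I.append(p[v-30:v+30,u-40:u+40])
save(cv2.resize(np.hstack(I),None,fx=5,fy=5,interpolation=cv2.INTER_CUBIC),'seat3.png')
```

```text
t 29.78 pos [511.9811 322.6292 253.0285] rot [3.1266 0.0016 2.1372] q [ 0.4481  0.3329  1.472   0.0002  1.3216 -0.1183] F [1.3515 0.8827 0.185 ] w 61.1 gf 0.0
side 14 19 33 99.79334198610742
side 23 30 106 73.04139451562051
side 34 37 42 60.98392608928272
side 39.5 43 48 50.42370143646873
top 14 19 103 102.31743808367557
top 23 30 231 89.04579432495014
top 34 37 111 70.64201470037408
top 39.5 43 133 52.62864335379153
```

View pics/seat3.png

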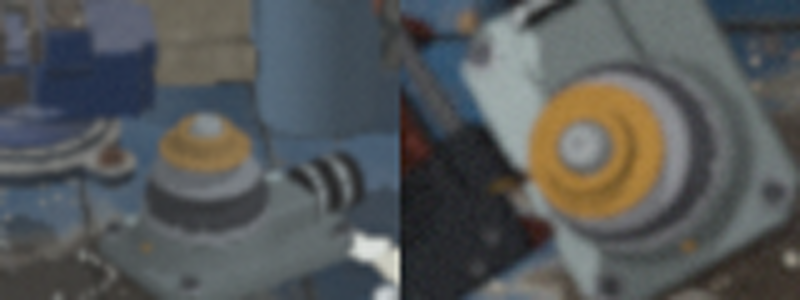

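The stack is complete and flat: brass at (205,140), bright at (207,178) and dark at (207,205) in the left half. The heights read 102, 89, 71 and 53 mm against 104, 91, 73 and 54 expected. They run 1 to 2 mm low, much like the earlier readings.

```bash
python3 -c "
from plant import manip
print(manip.hand_in())"
```

```text
the job is handed in; nothing more can be done
None
```

The large, middle and small bushes are on the spindle in that order, flange down and released; forces and camera heights put all three home. The job is handed in at about 30 s; no verdict came back.

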